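# Cover the loaded capsule basket and lift it out of its stand

## Task

Fit the perforated cover on the basket that holds the capsules (yellow upper plate): slide its blue collar down over the basket's steel shaft and lower it gently, without letting it drop, until it lies flat on the upper plate while the basket still stands in its grey stand. Then take the basket by the bare end of the shaft above the collar and lift it straight up, never letting it tip, until its underside is a good 6 cm above the stand, and finish while still holding it there over the stand, level and steady, ready to be hung on the tester. Leave the empty basket and everything else on the bench where it is.

Things in the scene. Friction and masses are not known exactly. Their poses are not given: they have to be found in the camera images.
- basket: LOADED basket, loose, about 0.42 kg: yellow upper and white lower plate, 90 mm across, 6 mm thick; six glass tubes between them, a red and orange capsule in each; 12 mm steel shaft up the middle. Origin: centre of the underside, z up. Upper plate's face at z = 82 mm, shaft end at 152 (last 8 mm taper to 7 across). It stands in stand_a, 3 mm play all round, underside 6 mm above the bench
- basket_plate (a point): centre of the upper face of the loaded basket's upper plate, where the cover comes to lie; axes as basket
- basket_tip (a point): top end of the loaded basket's shaft, 70 mm above basket_plate
- basket_empty: a second basket of the same shape and size, without capsules, its upper plate white, in stand_b; leave it alone. Origin and axes as basket
- cover: capsule cover, loose, about 0.11 kg: perforated steel disc 88 mm across, 4 mm thick, with a blue collar 30 mm across standing on it, its top 36 mm above the disc's underside; one 16 mm bore through both (2 mm clearance all round on the shaft). Lies collar up on a black mat. Origin: centre of the underside, z up. On the basket, 34 mm of shaft stand out above the collar
- cover_collar_top (a point): centre of the collar's top, 36 mm above the cover's origin
- stand_a: fixed round grey stand of the loaded basket, 120 mm across: floor 6 mm thick, raised rim 16 mm high and 96 mm across inside. Origin: centre of its underside, on the bench
- stand_b: the same stand under the empty basket
- mat: fixed black mat under the cover, 150 x 150 x 3 mm. Origin: centre of its underside, on the bench
- beaker: one-litre glass beaker, 106 mm across, 145 mm high; bystander. Origin: centre of its underside, as for all the bystanders
- jar: amber jar with a white cap, 72 mm across, 105 mm high; bystander
- wash_bottle: white wash bottle with a red spout, 68 mm across, 200 mm high; bystander
- tube_rack: blue rack of small tubes, 75 x 200 mm, 80 mm high; bystander
- timer: flat white timer, 60 x 75 x 18 mm; bystander
- dish: shallow steel dish with tweezers and clear discs, 120 x 200 x 20 mm; bystander
There are look-alikes about, which are no part of the job. Of the things shaped like the cover, the steel one is meant.

How it is judged:
On the way:
1. the cover lies flat on the loaded basket's upper plate, the basket still standing in its stand (z of cover in the frame of basket_plate between -0.003 and 0.0025 m and horizontal distance between cover and basket_plate below 0.005 m and angle between the z axis of cover and the z axis of basket, either way round below 0.04 rad and z of basket in the frame of stand_a below 0.01 m and linear speed of cover below 0.03 m/s), for 0.2 s.
At the end, for the whole second after the job is handed in: Fingers hold the loaded basket, underside over 56 mm above the bench (40 mm above the rim), within 50 mm of the stand's axis, tilt under 4 deg, under 20 mm/s and 0.15 rad/s; cover flat on its plate within 2.5 mm (5 mm sideways, 2.3 deg); no bystander moved 20 mm (z of cover in the frame of basket_plate between -0.003 and 0.0025 m and horizontal distance between cover and basket_plate below 0.005 m and angle between the z axis of cover and the z axis of basket, either way round below 0.04 rad and z of basket in the frame of stand_a above 0.056 m and horizontal distance between basket and stand_a below 0.05 m and angle between basket's own z axis and vertical below 0.07 rad and linear speed of basket below 0.02 m/s and angular speed of basket below 0.15 rad/s and contact force between the fingers and basket above 2 N and contact force between basket and stand_a below 0.1 N and distance of each of basket_empty, beaker, jar, wash_bottle, tube_rack, timer, dish from where it was at the start of the episode below 0.02 m); the arm keeps its last pose, push and grip.
It fails at once if the loaded basket tips more than 14 degrees (angle between basket's own z axis and vertical above 0.25 rad).
It fails at once if the cover is dropped down the shaft (faster than 0.35 m/s over the basket in its stand) (horizontal distance between cover and basket_plate below 0.015 m and z of cover in the frame of basket_plate below 0.072 m and linear speed of cover above 0.35 m/s and z of basket in the frame of stand_a below 0.01 m).
It fails at once if the empty basket is moved more than 20 mm (distance of basket_empty from where it was at the start of the episode above 0.02 m).
It fails at once if another thing on the bench is moved more than 20 mm (distance of any of beaker, jar, wash_bottle, tube_rack, timer, dish from where it was at the start of the episode above 0.02 m).
It also fails if it takes over 58 s, if anything falls off the work surface, if the arm or the gripper's body presses on something with over 40 N, if the wrist force passes 120 N, or if a joint passes its speed limit or range.

## Robot

A 7-joint arm with a two-finger parallel gripper is mounted at the origin on the work surface. World frame = base frame: x ahead of the robot, y to its left, z up, the work surface at z = 0. Lengths are in m, angles in rad, forces in N, time in s.
With the tool pointing down it reaches from about 0.425 to 1.025 m from the base axis. Payload 3.6 kg.
Tool frame: the origin (TCP) lies midway between the tips of the shut fingers; the grasp point (between the pads) lies 19 mm behind it; z points along the fingers, y is the line along which they close (so a half turn about z gives the same grasp; the last joint's range is limited). The gripper opens to 85 mm and grips with 20 to 120 N. Pads are 22 mm wide; open, the fingers measure 114 mm over their backs; the gripper's body (76 mm by 85 mm) begins 54 mm behind the grasp point. The pads swing forward as they close: fully open they stand 13 mm farther back than shut.
Start: joints at [-1.361, 0.591, 0.048, 1.609, -0.033, 0.943, -0.034], TCP at [0.217, 0.692, 0.231] pointing down, gripper open.
Joint ranges: [-2.69, 2.69], [-0.47, 2.24], [-1.27, 1.36], [0.19, 2.51], [-1.53, 4.68], [0.08, 2.07], [-3.09, 3.09]. Speed limits (rad/s): [2.57, 2.57, 3.14, 3.14, 3.14, 3.14, 3.14].

## Interface

Orientations are given as a rotation vector (axis times angle).
In Python, from workcell import read_state, eyes, workorder gives the robot as it stands.
- The arm moves only by the tool play_rows, never from a script. Its argument "motion" is a list of rows, each an object with "rotation": the turn, a rotation vector about the world's x, y, z in degrees, a list of three; "offset": the shift along the world's x, y, z in mm, a list of three; "fingers": the closure, from 0 (fully open) to 1 (shut). In form: [{"rotation": [wx, wy, wz], "offset": [tx, ty, tz], "fingers": fingers}, ...]. A call has exactly 10 rows; each row is the pose to reach, as a shift and turn from the pose commanded when the call began; what a row does not reach only later rows make up. A row lasts 1/8 s, in which the tool goes at most 62.5 mm and 10.7 degrees, less where a joint would pass 70% of its speed; a pose out of reach is approached as far as the arm can. A call with a gripper value outside its range is refused whole. The fingers move at their own pace and stop on an object; "squeeze" is the grip in N (left out, the last holds). Time passes only in rows, so rows that repeat a pose let the fingers close, or fill a call up. It gives the time, the measured TCP pose, the force, the opening and the grip force at its end, in the units of the state.
- read_state(): the state, without advancing time (a new reading comes with each control period).
- eyes.snapshot(name): name is "scene" or "side" or "wrist"; returns the picture (384x512x3 uint8, red, green, blue); there is no depth.
- eyes.camera_params(name): a dict with "intrinsics" (3x3 intrinsics, pixels), "cam_to_world" (4x4, takes a point from camera to world coordinates). Camera axes: x right, y down, z forward; pixel columns grow to the right and rows downward; lengths in m; the calibration is good to about 2 mm. A picture is of the moment at which its call begins: read the wrist's pose just before it. camera_params takes no time and is no camera call; for the wrist camera it gives the pose at the moment of the call.
- workorder.close_job(): hands the job in; it is judged then, once.
The state is a dict: "clock": time; "qpos": joint angles; "joint_velocities": joint speeds; "joint_torque": joint torques, N m; "ee_pos": TCP position; "ee_rot": TCP orientation; "force": force on the tool from outside, world axes, zero at the start; "moment": the same for the moment, N m; "finger_gap": finger opening in m; "grasp_force": force on a finger pad.
Only numpy, scipy, OpenCV 4.12 (cv2) and the standard library are available. Lean on these libraries where they do the work, as an engineer would, in place of code of your own. Each camera call takes 0.05 s, during which the arm holds its last target. There are 200 camera calls.

## Working session

There is one attempt and no reset: what is moved stays moved. The work goes in short steps, Python scripts to look and compute and a tool call to move; the robot and the scene stay as the last step left them, time stands still between calls to the robot, and variables do not carry over. Pictures are saved under pics/ and viewed, at most 10 in all, crops included, and the job is handed in when it is done.

Besides the shell and the picture viewer there is one more tool, called as name([rows], argument=value, ...), one row to a line, values as JSON. play_rows: Moves the arm, as the interface text tells. Its arguments: {"type":"object","properties":{"motion":{"type":"array"},"squeeze":{"type":"number"}},"required":["motion"]}

```bash
mkdir -p pics; cat > h.py <<'E'
import numpy as np, cv2
from workcell import read_state, eyes, workorder
def snap(n,f):
    p=eyes.camera_params(n); im=eyes.snapshot(n); cv2.imwrite('pics/'+f,im[:,:,::-1]); np.savez('pics/'+f+'.npz',K=p['intrinsics'],T=p['cam_to_world'],im=im); return im
def ray(f,u,v):
    d=np.load('pics/'+f+'.npz'); K,T=d['K'],d['T']
    r=T[:3,:3]@np.linalg.inv(K)@np.array([u,v,1.]); return T[:3,3],r
def onz(f,u,v,z):
    o,r=ray(f,u,v); return o+r*(z-o[2])/r[2]
def tri(a,b):
    (o1,r1),(o2,r2)=ray(*a),ray(*b); A=np.stack([r1,-r2],1); s=np.linalg.lstsq(A,o2-o1,rcond=None)[0]
    p,q=o1+r1*s[0],o2+r2*s[1]; return (p+q)/2,np.linalg.norm(p-q)
def proj(f,P):
    d=np.load('pics/'+f+'.npz'); K,T=d['K'],d['T']; c=T[:3,:3].T@(np.array(P)-T[:3,3]); return (K@c/c[2])[:2]
def crop(f,g,x0,y0,x1,y1,s):
    im=np.load('pics/'+f+'.npz')['im'][y0:y1,x0:x1,::-1]; cv2.imwrite('pics/'+g,cv2.resize(im,None,fx=s,fy=s,interpolation=cv2.INTER_CUBIC))
E
python3 - <<'E'
from h import *
a=snap('scene','s1.png');b=snap('side','d1.png')
cv2.imwrite('pics/both.png',cv2.resize(np.vstack([a,b])[:,:,::-1],(512,768))[:, :])
for n in('s1.png','d1.png'): print(np.load('pics/'+n+'.npz')['T'].round(3).tolist())
print(read_state())
E
```

```text
[[0.867, 0.366, -0.338, 1.087], [0.498, -0.612, 0.614, -0.898], [0.018, -0.701, -0.713, 1.167], [0.0, 0.0, 0.0, 1.0]]
[[0.941, -0.236, 0.244, 0.22], [-0.339, -0.621, 0.706, -1.094], [-0.015, -0.747, -0.665, 1.152], [0.0, 0.0, 0.0, 1.0]]
{'clock': 0.1, 'qpos': array([-1.36045677,  0.59204235,  0.04832441,  1.60969113, -0.03326754,
        0.94271706, -0.03366988]), 'joint_velocities': array([-0.00239257, -0.00270623,  0.00061495, -0.00382247, -0.00039792,
        0.00097897,  0.00105837]), 'joint_torque': array([ 4.26655766e-03, -5.49992537e+01,  1.55297600e+00, -1.98826665e+01,
        9.66758584e-03,  3.79857767e-03,  3.06021406e-06]), 'ee_pos': array([0.21669647, 0.69107347, 0.23024608]), 'ee_rot': array([-0.47523675, -3.1052772 ,  0.00321602]), 'force': array([ 0.12051145, -0.10613369, -0.20178702]), 'moment': array([-0.00381697, -0.00893928, -0.01071921]), 'grasp_force': 0.0, 'finger_gap': 0.08546178876109779}
```

View pics/s1.png

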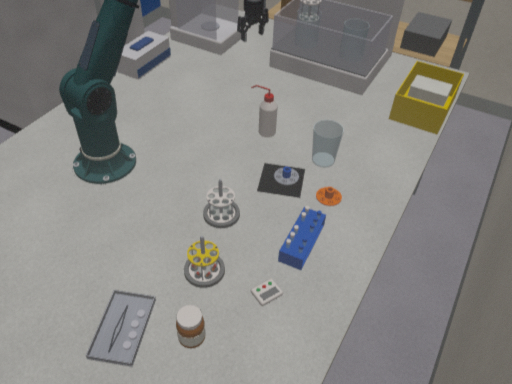

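View pics/d1.png

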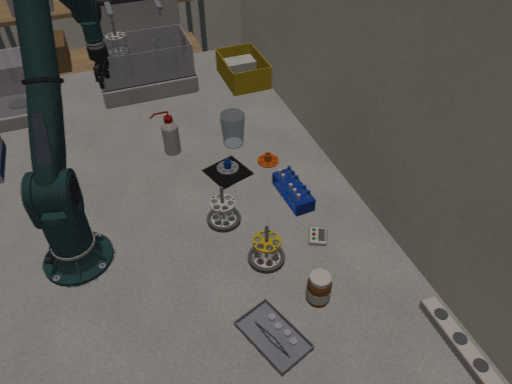

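The scene view has the loaded basket (yellow) at about (203,255), the empty one at (221,205) and the steel cover with blue collar at (287,175). In the side view they are at (266,247), (223,210) and (228,167). Next I enlarge these areas.

```bash
python3 - <<'E'
from h import *
a=np.load('pics/s1.png.npz')['im'];b=np.load('pics/d1.png.npz')['im']
f=lambda im,x,y:cv2.resize(im[y:y+60,x:x+75,::-1],(375,300),interpolation=cv2.INTER_CUBIC)
cv2.imwrite('pics/m.png',np.vstack([np.hstack([f(a,165,230),f(a,250,150)]),np.hstack([f(b,230,220),f(b,190,140)])]))
E
```

```text
(no output)
```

View pics/m.png

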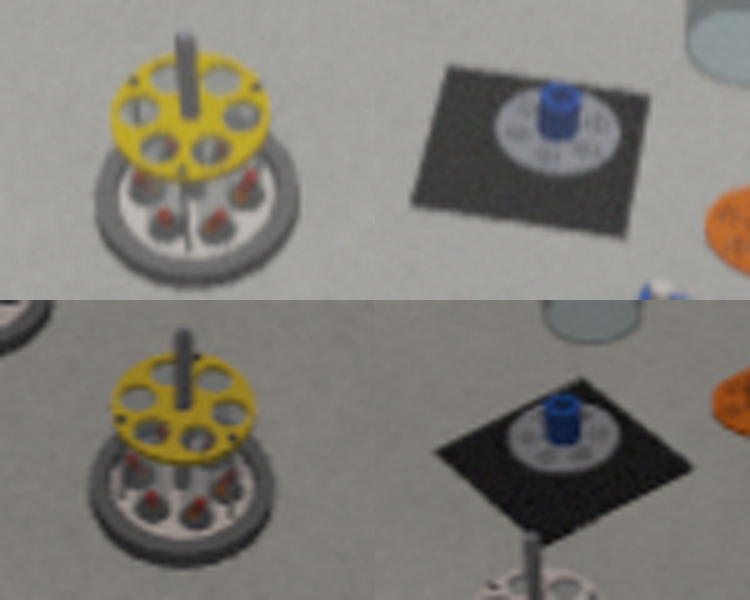

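The crops show the plate centre, shaft tip, collar top and disc centre of the right objects. I'll triangulate them.

```bash
python3 - <<'E'
from h import *
S,D='s1.png','d1.png'
for n,p,q,z in [('plate',(202.6,252.8),(266.4,241.2),.088),('tip',(201.6,236.9),(266.2,226.3),.158),('ctop',(286.8,167.6),(227.2,159.7),.039),('disc',(286,176),(227.2,167),.007)]:
    print(n,*[np.round(x,4) for x in tri((S,*p),(D,*q))],onz(S,*p,z).round(4),onz(D,*q,z).round(4))
for n,p,q,z in [('beaker',(323,160),(233,143),0),('empty tip',(220,181),(221,189),.158),('orange',(329,196),(268,161),0),('rack',(302,248),(293,200),0),('wash',(267,128),(172,148),.0)]: print(n,onz(S,*p,z).round(3),onz(D,*q,z).round(3))
p=eyes.camera_params('wrist'); s=read_state()
from scipy.spatial.transform import Rotation as R
Rt=R.from_rotvec(s['ee_rot']).as_matrix(); T=p['cam_to_world']
print(Rt.round(3),(Rt.T@(T[:3,3]-s['ee_pos'])).round(4),(Rt.T@T[:3,:3]).round(3),p['intrinsics'])
E
```

```text
plate [ 0.5739 -0.2187  0.0863] 0.0025 [ 0.5753 -0.2213  0.088 ] [ 0.5733 -0.2185  0.088 ]
tip [ 0.5731 -0.2169  0.1528] 0.0015 [ 0.5761 -0.2213  0.158 ] [ 0.5712 -0.2204  0.158 ]
ctop [0.5986 0.269  0.0448] 0.0022 [0.5966 0.2735 0.039 ] [0.6007 0.2779 0.039 ]
disc [0.5979 0.2715 0.0043] 0.0049 [0.6002 0.2654 0.007 ] [0.5972 0.2721 0.007 ]
beaker [0.676 0.421 0.   ] [0.673 0.428 0.   ]
empty tip [ 0.502 -0.009  0.158] [ 0.493 -0.011  0.158]
orange [0.769 0.258 0.   ] [0.768 0.258 0.   ]
rack [0.786 0.006 0.   ] [0.769 0.008 0.   ]
wash [0.407 0.484 0.   ] [0.418 0.487 0.   ]
[[-0.954  0.299 -0.   ]
 [ 0.299  0.954 -0.002]
 [-0.    -0.002 -1.   ]] [ 0.0737 -0.0003 -0.1418] [[-0.001 -0.957 -0.289]
 [ 1.    -0.    -0.001]
 [ 0.001 -0.289  0.957]] [[304.42255406   0.         255.11018205]
 [  0.         304.42255406 189.73235773]
 [  0.           0.           1.        ]]
```

play_rows([
  {"rotation": [0,0,0],"offset": [0,0,60],"fingers": 0},
  {"rotation": [0,0,0],"offset": [0,0,120],"fingers": 0},
  {"rotation": [0,0,0],"offset": [38,-42,120],"fingers": 0},
  {"rotation": [0,0,0],"offset": [76,-84,120],"fingers": 0},
  {"rotation": [0,0,0],"offset": [114,-126,120],"fingers": 0},
  {"rotation": [0,0,0],"offset": [152,-168,120],"fingers": 0},
  {"rotation": [0,0,0],"offset": [191,-210,120],"fingers": 0},
  {"rotation": [0,0,0],"offset": [229,-252,120],"fingers": 0},
  {"rotation": [0,0,0],"offset": [267,-294,120],"fingers": 0},
  {"rotation": [0,0,0],"offset": [305,-336,110],"fingers": 0},
])

```text
clock: 1.35
ee_pos: [0.5232, 0.3545, 0.3417]
ee_rot: [0.475, 3.105, 0.002]
force: [-0.0, 0.7, -0.0]
finger_gap: 0.0854
grasp_force: 0.0
```

play_rows([
  {"rotation": [0,0,0],"offset": [25,-28,-10],"fingers": 0},
  {"rotation": [0,0,0],"offset": [50,-56,-30],"fingers": 0},
  {"rotation": [0,0,0],"offset": [76,-82,-70],"fingers": 0},
  {"rotation": [0,0,0],"offset": [76,-82,-120],"fingers": 0},
  {"rotation": [0,0,0],"offset": [76,-82,-170],"fingers": 0},
  {"rotation": [0,0,0],"offset": [76,-82,-210],"fingers": 0},
  {"rotation": [0,0,0],"offset": [76,-82,-230],"fingers": 0},
  {"rotation": [0,0,0],"offset": [76,-82,-230],"fingers": 0},
  {"rotation": [0,0,0],"offset": [76,-82,-230],"fingers": 0},
  {"rotation": [0,0,0],"offset": [76,-82,-230],"fingers": 0},
])

```text
clock: 2.6
ee_pos: [0.5992, 0.2744, 0.1132]
ee_rot: [0.475, 3.103, 0.003]
force: [0.1, 0.1, 0.3]
finger_gap: 0.0856
grasp_force: 0.0
```

```bash
python3 - <<'E'
from h import *
im=snap('wrist','w1.png'); s=read_state(); print(s['ee_pos'],s['ee_rot'],s['qpos'],proj('w1.png',[.599,.272,.039]),proj('w1.png',s['ee_pos']))
cv2.imwrite('pics/w1b.png',cv2.resize(im[:,:,::-1],(800,600),interpolation=cv2.INTER_CUBIC))
E
```

```text
[0.59893147 0.27431952 0.11303884] [4.74978262e-01 3.10291740e+00 2.91204537e-03] [-0.58917838  0.65171379  0.13395761  1.85125667 -0.13529034  0.64421078
  0.89272119] [252.37637782 201.01865092] [255.64073055 246.46547882]
```

View pics/w1b.png

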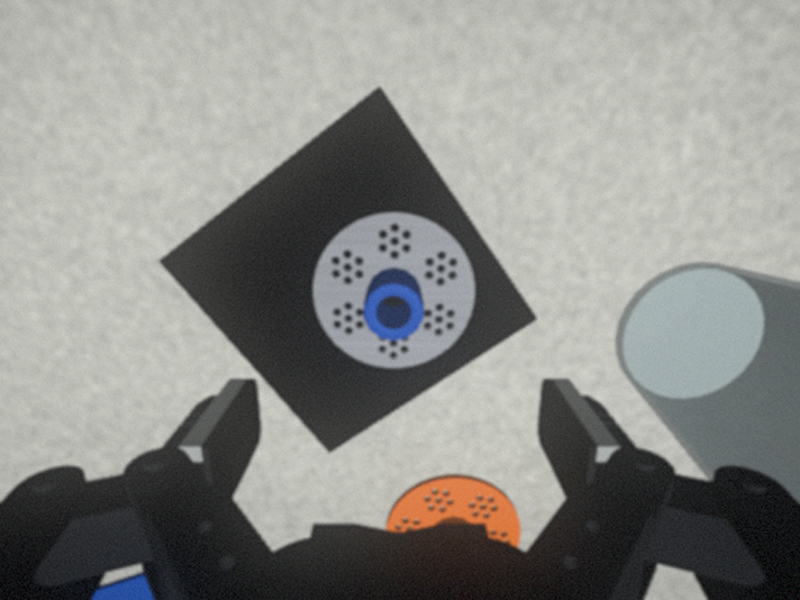

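The wrist view shows the collar top centred at (393.5,310.5) and the disc at (394,290), enlarged by 1.5625.

```bash
python3 - <<'E'
from h import *
g=lambda x:(x+.5)/1.5625-.5
for p,z in (((393.5,310.5),.039),((394,290),.007)): print(onz('w1.png',g(p[0]),g(p[1]),z))
print(tri(('w1.png',g(393.5),g(310.5)),('s1.png',286.8,167.6)))
E
```

```text
[0.59697106 0.27208114 0.039     ]
[0.59604585 0.27235506 0.007     ]
(array([0.59687043, 0.27230397, 0.03995244]), np.float64(0.000457329830817811))
```

play_rows([
  {"rotation": [0,0,0],"offset": [-2,-2,-30],"fingers": 0},
  {"rotation": [0,0,0],"offset": [-2,-2,-60],"fingers": 0},
  {"rotation": [0,0,0],"offset": [-2,-2,-85],"fingers": 0},
  {"rotation": [0,0,0],"offset": [-2,-2,-97],"fingers": 0},
  {"rotation": [0,0,0],"offset": [-2,-2,-99],"fingers": 0},
  {"rotation": [0,0,0],"offset": [-2,-2,-99],"fingers": 0},
  {"rotation": [0,0,0],"offset": [-2,-2,-99],"fingers": 0.3},
  {"rotation": [0,0,0],"offset": [-2,-2,-99],"fingers": 0.5},
  {"rotation": [0,0,0],"offset": [-2,-2,-99],"fingers": 1},
  {"rotation": [0,0,0],"offset": [-2,-2,-99],"fingers": 1},
], squeeze=40)

```text
clock: 3.9
ee_pos: [0.5962, 0.2719, 0.0128]
ee_rot: [0.475, 3.105, 0.001]
force: [0.1, -0.2, 2.4]
finger_gap: 0.0281
grasp_force: 40.9
```

play_rows([
  {"rotation": [0,0,0],"offset": [0,0,0],"fingers": 1},
  {"rotation": [0,0,0],"offset": [0,0,0],"fingers": 1},
  {"rotation": [0,0,0],"offset": [0,0,0],"fingers": 1},
  {"rotation": [0,0,0],"offset": [0,0,0],"fingers": 1},
  {"rotation": [0,0,0],"offset": [0,0,20],"fingers": 1},
  {"rotation": [0,0,0],"offset": [0,0,50],"fingers": 1},
  {"rotation": [0,0,0],"offset": [0,0,90],"fingers": 1},
  {"rotation": [0,0,0],"offset": [0,0,130],"fingers": 1},
  {"rotation": [0,0,0],"offset": [0,0,170],"fingers": 1},
  {"rotation": [0,0,0],"offset": [0,0,210],"fingers": 1},
])

```text
clock: 5.15
ee_pos: [0.5953, 0.2715, 0.2242]
ee_rot: [-0.475, -3.105, 0.0]
force: [-0.1, 0.8, -1.1]
finger_gap: 0.0276
grasp_force: 40.3
```

play_rows([
  {"rotation": [0,0,0],"offset": [3,-30,0],"fingers": 1},
  {"rotation": [0,0,0],"offset": [10,-80,0],"fingers": 1},
  {"rotation": [0,0,0],"offset": [15,-135,0],"fingers": 1},
  {"rotation": [0,0,0],"offset": [22,-190,0],"fingers": 1},
  {"rotation": [0,0,0],"offset": [30,-245,0],"fingers": 1},
  {"rotation": [0,0,0],"offset": [36,-300,0],"fingers": 1},
  {"rotation": [0,0,0],"offset": [42,-355,0],"fingers": 1},
  {"rotation": [0,0,0],"offset": [48,-410,0],"fingers": 1},
  {"rotation": [0,0,0],"offset": [54,-460,0],"fingers": 1},
  {"rotation": [0,0,0],"offset": [60,-500,0],"fingers": 1},
])

```text
clock: 6.4
ee_pos: [0.655, -0.2311, 0.2229]
ee_rot: [-0.479, -3.105, 0.001]
force: [0.7, 0.4, -1.2]
finger_gap: 0.0276
grasp_force: 40.3
```

play_rows([
  {"rotation": [0,0,0],"offset": [0,-10,0],"fingers": 1},
  {"rotation": [0,0,0],"offset": [0,-10,0],"fingers": 1},
  {"rotation": [0,0,0],"offset": [0,-10,0],"fingers": 1},
  {"rotation": [0,0,0],"offset": [0,-10,0],"fingers": 1},
  {"rotation": [0,0,0],"offset": [0,-10,0],"fingers": 1},
  {"rotation": [0,0,0],"offset": [0,-10,0],"fingers": 1},
  {"rotation": [0,0,0],"offset": [0,-10,0],"fingers": 1},
  {"rotation": [0,0,0],"offset": [0,-10,0],"fingers": 1},
  {"rotation": [0,0,0],"offset": [0,-10,0],"fingers": 1},
  {"rotation": [0,0,0],"offset": [0,-10,0],"fingers": 1},
])

```text
clock: 7.65
ee_pos: [0.6558, -0.2383, 0.2223]
ee_rot: [-0.475, -3.105, 0.0]
force: [-0.4, 0.6, -1.2]
finger_gap: 0.0281
grasp_force: 40.3
```

```bash
python3 - <<'E'
from h import *
im=snap('wrist','w2.png'); s=read_state(); print(s['ee_pos'],s['ee_rot'],s['qpos'],proj('w2.png',[.574,-.22,.158]),proj('w2.png',s['ee_pos']))
cv2.imwrite('pics/w2b.png',cv2.resize(im[:,:,::-1],(800,600),interpolation=cv2.INTER_CUBIC))
E
```

```text
[ 0.65585406 -0.23820869  0.22226364] [-4.75418588e-01 -3.10536388e+00 -4.52604916e-05] [ 0.15800252  0.57140865  0.19026966  1.68769226 -0.13149638  0.89503174
  1.66811878] [244.6673455   81.65264742] [255.97494686 246.91743066]
```

View pics/w2b.png

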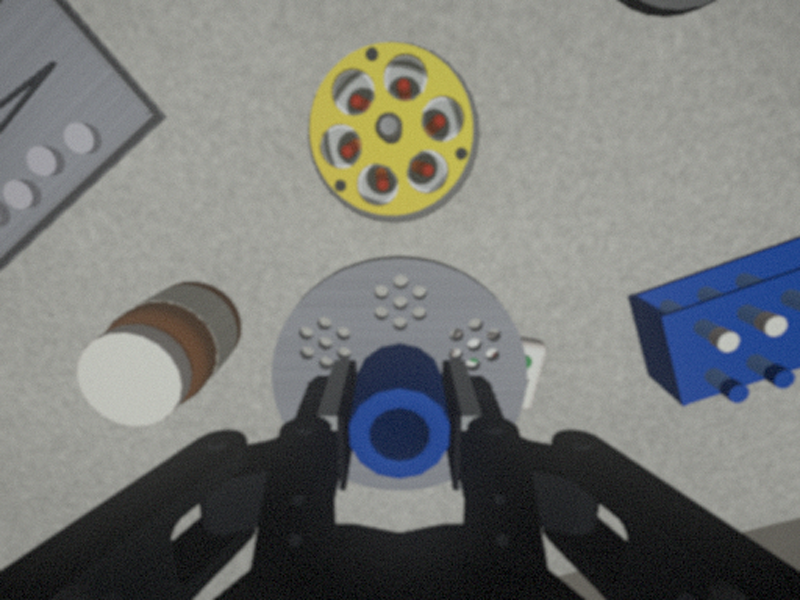

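The view shows the shaft end at (389,127), the yellow plate centred at (393,131), and the held collar's top at (399,432) with the bore clearly visible.

```bash
python3 - <<'E'
from h import *
g=lambda x:(x+.5)/1.5625-.5
for p,z in (((389,127),.158),((393,131),.088),((399.5,432),.2485),((399.5,372),.2165)): print(onz('w2.png',g(p[0]),g(p[1]),z))
E
```

```text
[ 0.57447056 -0.21739184  0.158     ]
[ 0.57334367 -0.21624116  0.088     ]
[ 0.65625698 -0.23860615  0.2485    ]
[ 0.6535681  -0.23774513  0.2165    ]
```

play_rows([
  {"rotation": [0,0,0],"offset": [-20,5,0],"fingers": 1},
  {"rotation": [0,0,0],"offset": [-50,13,0],"fingers": 1},
  {"rotation": [0,0,0],"offset": [-75,19,0],"fingers": 1},
  {"rotation": [0,0,0],"offset": [-81.5,21,0],"fingers": 1},
  {"rotation": [0,0,0],"offset": [-81.5,21,-10],"fingers": 1},
  {"rotation": [0,0,0],"offset": [-81.5,21,-20],"fingers": 1},
  {"rotation": [0,0,0],"offset": [-81.5,21,-30],"fingers": 1},
  {"rotation": [0,0,0],"offset": [-81.5,21,-37],"fingers": 1},
  {"rotation": [0,0,0],"offset": [-81.5,21,-40],"fingers": 1},
  {"rotation": [0,0,0],"offset": [-81.5,21,-40],"fingers": 1},
])

```text
clock: 8.95
ee_pos: [0.5744, -0.2172, 0.182]
ee_rot: [-0.475, -3.105, 0.0]
force: [-0.6, 0.3, 0.0]
finger_gap: 0.028
grasp_force: 40.3
```

```bash
python3 - <<'E'
from h import *
print(read_state()['ee_pos'])
im=snap('wrist','w3.png');b=snap('side','d3.png');a=snap('scene','s3.png')
f=lambda im,x,y,w,h:cv2.resize(im[y:y+h,x:x+w,::-1],(400,300),interpolation=cv2.INTER_CUBIC)
cv2.imwrite('pics/m3.png',np.vstack([np.hstack([f(im,200,200,120,90),f(im,0,0,512,384)]),np.hstack([f(a,160,180,100,75),f(b,225,180,100,75)])]))
E
```

```text
[ 0.57439898 -0.21721924  0.18204733]
```

View pics/m3.png

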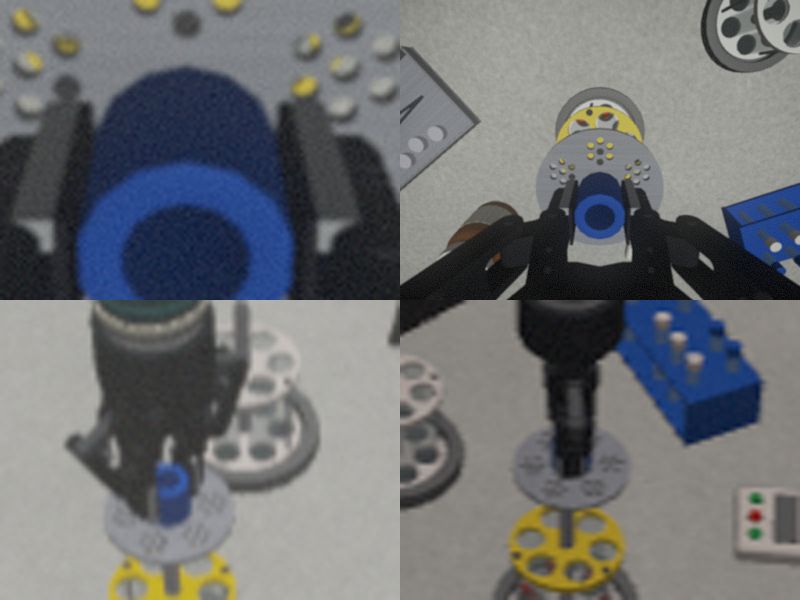

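The pictures show the cover level just over the shaft end, with the shaft running centrally beneath the disc. I lower it the first part slowly and watch the force.

play_rows([
  {"rotation": [0,0,0],"offset": [0,0,-3],"fingers": 1},
  {"rotation": [0,0,0],"offset": [0,0,-7],"fingers": 1},
  {"rotation": [0,0,0],"offset": [0,0,-11],"fingers": 1},
  {"rotation": [0,0,0],"offset": [0,0,-14],"fingers": 1},
  {"rotation": [0,0,0],"offset": [0,0,-17],"fingers": 1},
  {"rotation": [0,0,0],"offset": [0,0,-20],"fingers": 1},
  {"rotation": [0,0,0],"offset": [0,0,-23],"fingers": 1},
  {"rotation": [0,0,0],"offset": [0,0,-26],"fingers": 1},
  {"rotation": [0,0,0],"offset": [0,0,-28],"fingers": 1},
  {"rotation": [0,0,0],"offset": [0,0,-28],"fingers": 1},
])

```text
clock: 10.35
ee_pos: [0.574, -0.2171, 0.154]
ee_rot: [-0.475, -3.105, -0.0]
force: [-1.3, 0.2, -2.2]
finger_gap: 0.0283
grasp_force: 40.3
```

play_rows([
  {"rotation": [0,0,0],"offset": [0,0,-4],"fingers": 1},
  {"rotation": [0,0,0],"offset": [0,0,-9],"fingers": 1},
  {"rotation": [0,0,0],"offset": [0,0,-15],"fingers": 1},
  {"rotation": [0,0,0],"offset": [0,0,-21],"fingers": 1},
  {"rotation": [0,0,0],"offset": [0,0,-27],"fingers": 1},
  {"rotation": [0,0,0],"offset": [0,0,-33],"fingers": 1},
  {"rotation": [0,0,0],"offset": [0,0,-39],"fingers": 1},
  {"rotation": [0,0,0],"offset": [0,0,-44],"fingers": 1},
  {"rotation": [0,0,0],"offset": [0,0,-48],"fingers": 1},
  {"rotation": [0,0,0],"offset": [0,0,-48],"fingers": 1},
])

```text
clock: 11.6
ee_pos: [0.5743, -0.2171, 0.1058]
ee_rot: [-0.475, -3.105, -0.0]
force: [-0.9, 0.7, -1.5]
finger_gap: 0.0281
grasp_force: 40.3
```

play_rows([
  {"rotation": [0,0,0],"offset": [0,0,-2],"fingers": 1},
  {"rotation": [0,0,0],"offset": [0,0,-4],"fingers": 1},
  {"rotation": [0,0,0],"offset": [0,0,-5],"fingers": 1},
  {"rotation": [0,0,0],"offset": [0,0,-6],"fingers": 1},
  {"rotation": [0,0,0],"offset": [0,0,-6.5],"fingers": 1},
  {"rotation": [0,0,0],"offset": [0,0,-7],"fingers": 1},
  {"rotation": [0,0,0],"offset": [0,0,-7.5],"fingers": 1},
  {"rotation": [0,0,0],"offset": [0,0,-8],"fingers": 1},
  {"rotation": [0,0,0],"offset": [0,0,-8],"fingers": 1},
  {"rotation": [0,0,0],"offset": [0,0,-8],"fingers": 1},
])

```text
clock: 12.85
ee_pos: [0.5744, -0.2172, 0.0983]
ee_rot: [0.475, 3.105, 0.0]
force: [-1.3, 1.0, 0.0]
finger_gap: 0.0277
grasp_force: 40.3
```

play_rows([
  {"rotation": [0,0,0],"offset": [0,0,-0.5],"fingers": 1},
  {"rotation": [0,0,0],"offset": [0,0,-0.5],"fingers": 1},
  {"rotation": [0,0,0],"offset": [0,0,-1],"fingers": 1},
  {"rotation": [0,0,0],"offset": [0,0,-1],"fingers": 1},
  {"rotation": [0,0,0],"offset": [0,0,-1],"fingers": 1},
  {"rotation": [0,0,0],"offset": [0,0,-1],"fingers": 1},
  {"rotation": [0,0,0],"offset": [0,0,-1],"fingers": 1},
  {"rotation": [0,0,0],"offset": [0,0,-1],"fingers": 1},
  {"rotation": [0,0,0],"offset": [0,0,-1],"fingers": 1},
  {"rotation": [0,0,0],"offset": [0,0,-1],"fingers": 1},
])

```text
clock: 14.1
ee_pos: [0.5742, -0.2171, 0.0979]
ee_rot: [-0.475, -3.105, -0.0]
force: [-3.6, 1.4, 5.1]
finger_gap: 0.0281
grasp_force: 41.2
```

play_rows([
  {"rotation": [0,0,0],"offset": [0,0,0],"fingers": 0.62},
  {"rotation": [0,0,0],"offset": [0,0,0],"fingers": 0.55},
  {"rotation": [0,0,0],"offset": [0,0,0],"fingers": 0.45},
  {"rotation": [0,0,0],"offset": [0,0,0],"fingers": 0.4},
  {"rotation": [0,0,0],"offset": [0,0,0],"fingers": 0.4},
  {"rotation": [0,0,0],"offset": [0,0,0],"fingers": 0.4},
  {"rotation": [0,0,0],"offset": [0,0,10],"fingers": 0.4},
  {"rotation": [0,0,0],"offset": [0,0,20],"fingers": 0.4},
  {"rotation": [0,0,0],"offset": [0,0,30],"fingers": 0.4},
  {"rotation": [0,0,0],"offset": [0,0,30],"fingers": 0.4},
])

```text
clock: 15.35
ee_pos: [0.5752, -0.2175, 0.1287]
ee_rot: [0.475, 3.103, -0.001]
force: [0.5, 1.0, 0.3]
finger_gap: 0.0511
grasp_force: 0.0
```

```bash
python3 - <<'E'
from h import *
print(read_state()['ee_pos'])
im=snap('wrist','w4.png');b=snap('side','d4.png');a=snap('scene','s4.png')
f=lambda im,x,y,w,h:cv2.resize(im[y:y+h,x:x+w,::-1],(400,300),interpolation=cv2.INTER_CUBIC)
cv2.imwrite('pics/m4.png',np.vstack([np.hstack([f(im,180,180,160,120),f(im,0,0,512,384)]),np.hstack([f(a,160,210,100,75),f(b,225,200,100,75)])]))
E
```

```text
[ 0.57523117 -0.21753104  0.12869658]
```

View pics/m4.png

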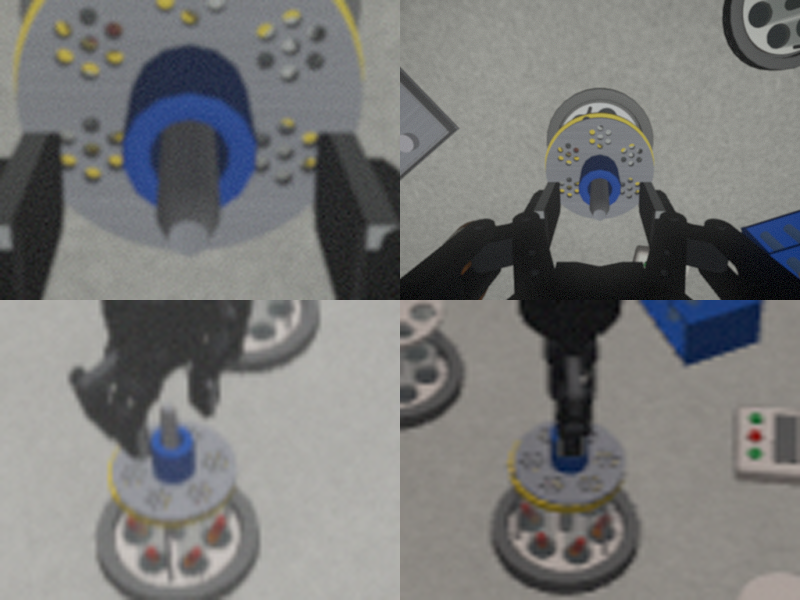

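The cover lies flat on the yellow plate with the collar centred on the shaft, and the basket is still in its stand. The shaft end stands midway between the fingers, so I close on it.

play_rows([
  {"rotation": [0,0,0],"offset": [-0.5,0,0],"fingers": 0.5},
  {"rotation": [0,0,0],"offset": [-0.5,0,0],"fingers": 0.6},
  {"rotation": [0,0,0],"offset": [-0.5,0,0],"fingers": 0.7},
  {"rotation": [0,0,0],"offset": [-0.5,0,0],"fingers": 0.76},
  {"rotation": [0,0,0],"offset": [-0.5,0,0],"fingers": 0.8},
  {"rotation": [0,0,0],"offset": [-0.5,0,0],"fingers": 0.85},
  {"rotation": [0,0,0],"offset": [-0.5,0,0],"fingers": 0.9},
  {"rotation": [0,0,0],"offset": [-0.5,0,0],"fingers": 1},
  {"rotation": [0,0,0],"offset": [-0.5,0,0],"fingers": 1},
  {"rotation": [0,0,0],"offset": [-0.5,0,0],"fingers": 1},
], squeeze=100)

```text
clock: 16.75
ee_pos: [0.5739, -0.2173, 0.1276]
ee_rot: [0.475, 3.105, 0.0]
force: [-1.4, 0.1, 5.2]
finger_gap: 0.0089
grasp_force: 97.8
```

play_rows([
  {"rotation": [0,0,0],"offset": [0,0,0],"fingers": 1},
  {"rotation": [0,0,0],"offset": [0,0,0],"fingers": 1},
  {"rotation": [0,0,0],"offset": [0,0,1],"fingers": 1},
  {"rotation": [0,0,0],"offset": [0,0,2],"fingers": 1},
  {"rotation": [0,0,0],"offset": [0,0,4],"fingers": 1},
  {"rotation": [0,0,0],"offset": [0,0,6],"fingers": 1},
  {"rotation": [0,0,0],"offset": [0,0,8],"fingers": 1},
  {"rotation": [0,0,0],"offset": [0,0,10],"fingers": 1},
  {"rotation": [0,0,0],"offset": [0,0,10],"fingers": 1},
  {"rotation": [0,0,0],"offset": [0,0,10],"fingers": 1},
])

```text
clock: 18.0
ee_pos: [0.5738, -0.2172, 0.1373]
ee_rot: [-0.475, -3.105, 0.0]
force: [-0.2, -0.4, -4.2]
finger_gap: 0.0088
grasp_force: 97.6
```

```bash
python3 - <<'E'
from h import *
s=read_state();print(s['ee_pos'],s['force'],s['moment'],s['finger_gap'])
im=snap('wrist','w5.png');b=snap('side','d5.png');a=snap('scene','s5.png')
f=lambda im,x,y,w,h:cv2.resize(im[y:y+h,x:x+w,::-1],(400,300),interpolation=cv2.INTER_CUBIC)
cv2.imwrite('pics/m5.png',np.vstack([np.hstack([f(im,180,180,160,120),f(im,0,0,512,384)]),np.hstack([f(a,160,210,100,75),f(b,225,200,100,75)])]))
E
```

```text
[ 0.57383738 -0.21719297  0.13730683] [-0.17064056 -0.44878238 -4.23735958] [-0.0647278   0.04323088  0.0332565 ] 0.008808044228949923
```

View pics/m5.png

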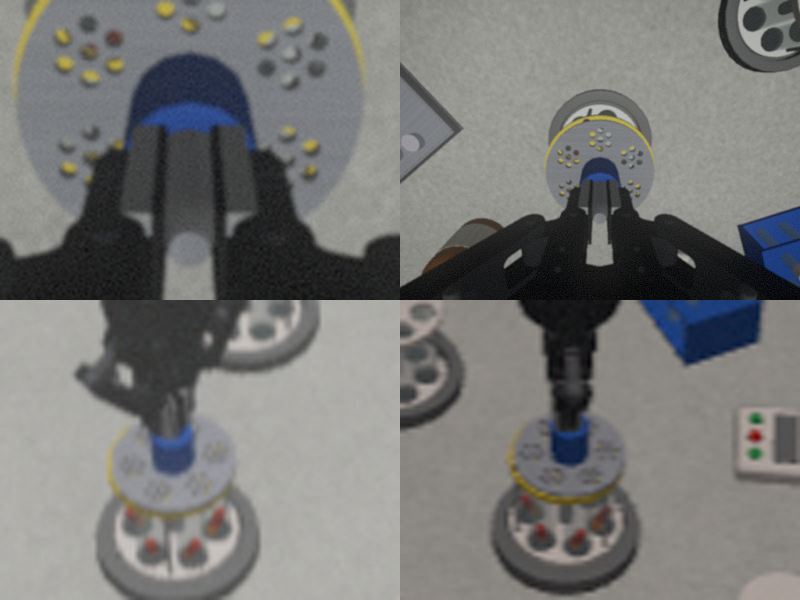

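The wrist view is unchanged while the tool rose 10 mm, so the basket is rising with the gripper, level. I lift on slowly.

play_rows([
  {"rotation": [0,0,0],"offset": [0,0,3],"fingers": 1},
  {"rotation": [0,0,0],"offset": [0,0,10],"fingers": 1},
  {"rotation": [0,0,0],"offset": [0,0,19],"fingers": 1},
  {"rotation": [0,0,0],"offset": [0,0,29],"fingers": 1},
  {"rotation": [0,0,0],"offset": [0,0,39],"fingers": 1},
  {"rotation": [0,0,0],"offset": [0,0,49],"fingers": 1},
  {"rotation": [0,0,0],"offset": [0,0,58],"fingers": 1},
  {"rotation": [0,0,0],"offset": [0,0,65],"fingers": 1},
  {"rotation": [0,0,0],"offset": [0,0,69],"fingers": 1},
  {"rotation": [0,0,0],"offset": [0,0,70],"fingers": 1},
])

```text
clock: 19.4
ee_pos: [0.5739, -0.2172, 0.2075]
ee_rot: [0.475, 3.105, -0.0]
force: [0.2, -1.2, -4.2]
finger_gap: 0.0088
grasp_force: 97.7
```

play_rows([
  {"rotation": [0,0,0],"offset": [0,0,0],"fingers": 1},
  {"rotation": [0,0,0],"offset": [0,0,0],"fingers": 1},
  {"rotation": [0,0,0],"offset": [0,0,0],"fingers": 1},
  {"rotation": [0,0,0],"offset": [0,0,0],"fingers": 1},
  {"rotation": [0,0,0],"offset": [0,0,0],"fingers": 1},
  {"rotation": [0,0,0],"offset": [0,0,0],"fingers": 1},
  {"rotation": [0,0,0],"offset": [0,0,0],"fingers": 1},
  {"rotation": [0,0,0],"offset": [0,0,0],"fingers": 1},
  {"rotation": [0,0,0],"offset": [0,0,0],"fingers": 1},
  {"rotation": [0,0,0],"offset": [0,0,0],"fingers": 1},
])

```text
clock: 20.65
ee_pos: [0.5739, -0.2172, 0.2073]
ee_rot: [0.475, 3.105, 0.0]
force: [0.1, -0.0, -4.4]
finger_gap: 0.0088
grasp_force: 97.7
```

```bash
python3 - <<'E'
from h import *
s=read_state();print(s['ee_pos'],s['force'],s['moment'],s['finger_gap'])
im=snap('wrist','w6.png');b=snap('side','d6.png');a=snap('scene','s6.png')
f=lambda im,x,y,w,h:cv2.resize(im[y:y+h,x:x+w,::-1],(400,300),interpolation=cv2.INTER_CUBIC)
cv2.imwrite('pics/m6.png',np.vstack([np.hstack([f(im,180,180,160,120),f(im,0,0,512,384)]),np.hstack([f(a,150,195,120,90),f(b,215,185,120,90)])]))
E
```

```text
[ 0.57387736 -0.21716659  0.20730092] [ 0.14431983 -0.0464604  -4.366538  ] [-0.01175183  0.00861444  0.01175399] 0.008839765357200926
```

View pics/m6.png

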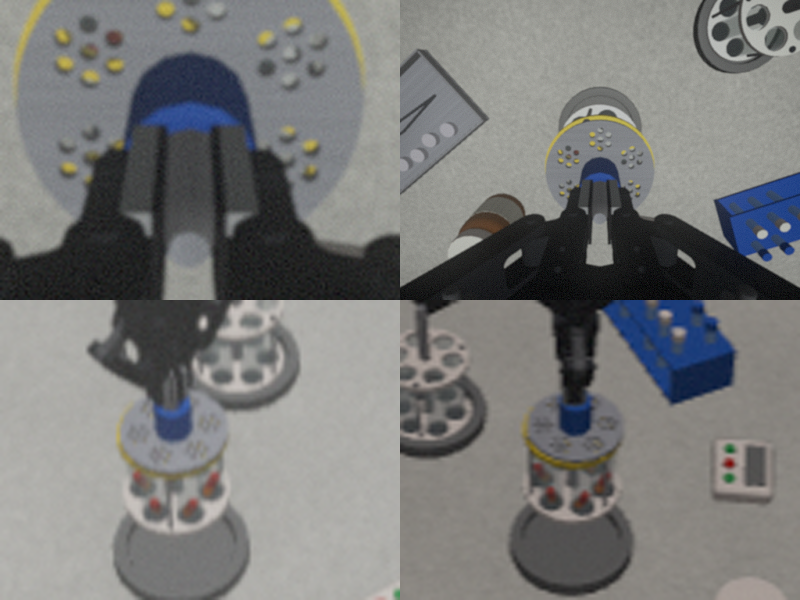

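The basket hangs level and steady over its stand, with the cover flat on its plate and the neighbours where they were. I hand it in.

```bash
python3 -c "from h import *; print(workorder.close_job())"
```

```text
the job is handed in; nothing more can be done
None
```

The cover lies flat on the loaded basket, and the job was handed in with the arm holding the basket level about 8.6 cm above the bench, 7 cm clear of the stand's rim; no verdict came back.

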